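Hold the plate clip open over the developed plate

TASK

Pull the blue spring clip up out of its snap rest and squeeze its two tails so that its jaws gape, then lower the gaping jaws over the middle of the top edge of the developed chromatography plate (the one with the purple spots), one jaw on each side of the plate and about a centimetre and a half to two centimetres down over the edge. I still have to square the plate up before the clip bites, so finish like that: keep holding the clip wide open round the edge, touching neither the plate nor its stand, and leave both plates and the glassware where they are.

Things in the scene. Friction and masses are not known exactly. Their poses are not given: they have to be found in the camera images.
- clip_pivot (a point): Centre of the hinge pin (10 mm thick, 57 mm long over its heads) of the blue plastic spring clip, loose, 60 to 100 g. It starts standing in the snap rest, tails up, black rubber jaws shut and pointing down. y along the pin, z up between the tails, x across the clip. The jaws reach 46 mm below this point, are 24 mm wide along y, and leave clear space between them up to 8 mm below it.
- tail_grip (a point): Point between the clip's two tails, 34 mm above the hinge, where to squeeze them together along x from above. The tails are 24 mm wide, rise in a V to 46 mm above the hinge, 41 mm apart over their outer faces here and 48 mm at the tops; fully squeezed they stand parallel, 14 mm over all. Axes as clip_pivot. About 6 N starts the spring, 12 N holds it fully open; a 25 N grip is fine.
- clip_half (a joint): Opening of the clip in rad, the angle between its two halves: 0 = shut (sprung), 0.72 = fully open against its stop, which puts each jaw tip about 16 mm to its side of the middle plane (both halves turn alike when squeezed evenly). The tail tops rise about 4 mm as they close, so the clip may sit 3 to 4 mm lower in the fingers than it was gripped.
- jaw_tip_a (a point): Lower inner end of the rubber jaw on the clip's -x side, at mid width.
- jaw_tip_b (a point): Lower inner end of the rubber jaw on the clip's +x side, at mid width.
- rest_seat (a point): Seat of the hinge pin in the fixed snap rest, 76 mm above the bench: white base 50 x 74 mm with two upright steel tool clips 38 mm apart along y, each with two sprung leaves whose lips close over one end of the pin. The clip comes out straight up, with a pull of about 10 N over the first 10 mm; the lips reach 14 mm above the pin's centre.
- developed_plate_top (a point): Middle of the top edge of the developed glass plate: 100 x 100 x 3.2 mm, white coating with rows of purple spots on the face toward the robot, standing loosely upright in the grooves of a grey stand. Top edge about 109 mm above the bench, its upper 44 mm stand clear of the stand's end posts. y along the edge, z up, x through the plate.
- blank_plate_top (a point): The same point of the blank plate, of the same size in a like stand but plain white, without spots.
- stain_jar: Wide clear glass jar, 100 mm across, 131 mm tall, behind the work; origin at the middle of its foot. Not to be disturbed.
- wash_bottle: Wash bottle with a red top, 70 mm across, 165 mm tall, behind the work; origin at the middle of its foot. Not to be disturbed.
- vial_amber: Small sample vial with a white cap, 23 mm across, 52 mm tall, behind the work; origin at its foot. Not to be disturbed.
- vial_yellow: Small sample vial with a black cap, 23 mm across, 52 mm tall, behind the work; origin at its foot. Not to be disturbed.
- stand_1: Fixed grey stand of the developed plate: base 64 x 124 x 9 mm, grooved end posts up to 65 mm above the bench; origin under the middle of its base, y along the plate.
Mind the look-alikes: they are no part of the job. Leave any orange look-alike of the part that bears developed_plate_top alone.

How it is judged:
By the outcome, as a careful person would: the job done as asked, in the order asked, and still so for the second after the job is handed in, while the arm keeps its last pose, push and grip.
It also fails if it takes over 35 s, if anything falls off the work surface, if the arm or the gripper's body presses on something with over 40 N, if the wrist force passes 120 N, or if a joint passes its speed limit or range.

ROBOT

A 7-joint arm with a two-finger parallel gripper is mounted at the origin on a cart in front of the work surface, level with it; the furniture and walls round the work are solid. World frame = base frame: x ahead of the robot, y to its left, z up, the work surface at z = 0. Lengths are in m, angles in rad, forces in N, time in s.
With the tool pointing down it reaches from about 0.4 to 0.85 m from the base axis. Payload 10.4 kg.
Tool frame: the origin (TCP) lies where the fingers leave the gripper's body, on its centre line; the fingertips stand 73 mm ahead of it and the grasp point (between the pads) lies 54 mm ahead of it; z points along the fingers, y is the line along which they close (so a half turn about z gives the same grasp; the last joint's range is limited). The gripper opens to 85 mm and grips with 20 to 120 N. Pads are 22 mm wide; open, the fingers measure 114 mm over their backs; the gripper's body (76 mm by 85 mm) begins 54 mm behind the grasp point. The pads swing forward as they close: fully open they stand 13 mm farther back than shut.
Start: joints at [-0.023, 0.332, -0.065, 1.46, 0.022, 1.35, -0.088], TCP at [0.625, 0, 0.304] pointing down, gripper open.
Joint ranges: [-2.6, 2.6], [-0.5, 2.12], [-1.47, 1.34], [0.16, 2.42], [-1.27, 4.41], [0.06, 2.06], [-2.6, 2.6]. Speed limits (rad/s): [2.22, 2.22, 2.79, 2.79, 3.14, 3.14, 3.14].

INTERFACE

Orientations are given as a unit quaternion [x, y, z, w].
In Python, from workcell import manip, camera gives the robot as it stands. The module is installed in compiled form; this text tells all that it offers.
- The arm moves only by the shell command python3 -m creep 'ROWS' [OPENING] [FORCE]. ROWS is JSON, a list of rows, each a list of 2 entries, a list of its own where there are three numbers: the shift along the tool's x, y, z in mm, then the turn about the tool's z in rad. In form: [[[tx, ty, tz], twist], ...]. A call has 1 to 5 rows; each row is the pose to reach, as a shift and turn from the pose commanded when the call began, along the tool's axes at that moment; what a row does not reach only later rows make up. A row lasts 1/12 s, in which the tool goes at most 41.7 mm and 7.16 degrees, less where a joint would pass 70% of its speed; a pose out of reach is approached as far as the arm can. A call with a gripper value outside its range is refused whole. OPENING is the opening, from 0 (shut) to 1 (fully open), set as the call begins (- or left out, the last holds). The fingers move at their own pace and stop on an object; FORCE is the grip in N (left out, the last holds). Time passes only in rows, so rows that repeat a pose let the fingers close. It gives the time, the measured TCP pose, the force, the opening and the grip force at its end, in the units of the state.
- manip.get_obs(): the state, without advancing time (a new reading comes with each control period).
- camera(name): name is "scene" or "side" or "wrist"; returns a dict with "pixels" (480x640x3 uint8, red, green, blue), "z_map" (480x640 float32, m along the optical axis (not along the pixel's ray), 0 where there is no reading), "fx", "fy", "cx", "cy" (pixels), "distortion" ([k1, k2, p1, p2, k3] as OpenCV has them; the pictures are not rectified), "extrinsics" (4x4, takes a point from world to camera coordinates). Camera axes: x right, y down, z forward; pixel columns grow to the right and rows downward; lengths in m; the calibration is good to about 2 mm. A picture is of the moment at which its call begins.
- manip.hand_in(): hands the job in; it is judged then, once.
The state is a dict: "clock": time; "joint_pos": joint angles; "joint_velocities": joint speeds; "tau": joint torques, N m; "position": TCP position; "ee_rot": TCP orientation; "ft_force": force on the tool from outside, world axes, zero at the start; "torque": the same for the moment, N m; "grip_width": opening from 0.0 (shut) to 1.0 (fully open); "grasp_force": force on a finger pad.
Only numpy, scipy, OpenCV 4.12 (cv2) and the standard library are available. Lean on these libraries where they do the work, as an engineer would, in place of code of your own. Each camera call takes 0.05 s, during which the arm holds its last target. There are 200 camera calls.

## Working session

There is one attempt and no reset: what is moved stays moved. The work goes in short steps, Python scripts to look and compute and a shell command to move; the robot and the scene stay as the last step left them, time stands still between calls to the robot, and variables do not carry over. Pictures are saved under pics/ and viewed, at most 10 in all, crops included, and the job is handed in when it is done.

```bash
mkdir -p pics; cat > h.py <<'E'
import numpy as np, cv2
from workcell import manip, camera
def cloud(c):
    K=np.array([[c['fx'],0,c['cx']],[0,c['fy'],c['cy']],[0,0,1]]);d=np.array(c['distortion'],float)
    v,u=np.mgrid[0:480,0:640]
    p=cv2.undistortPoints(np.stack([u,v],-1).reshape(-1,1,2).astype(np.float64),K,d).reshape(480,640,2)
    z=c['z_map'].astype(float); P=np.dstack([p[...,0]*z,p[...,1]*z,z])
    E=np.array(c['extrinsics']); W=(P-E[:3,3])@E[:3,:3]
    W[z<=0]=np.nan
    return W
def save(c,n): cv2.imwrite('pics/'+n+'.png',c['pixels'][...,::-1])
E
python3 - <<'E'
from h import *
for n in('scene','side','wrist'):
    c=camera(n);save(c,n);np.savez('/tmp/'+n+'.npz',**c)
    E=np.array(c['extrinsics']);print(n,-E[:3,:3].T@E[:3,3],E[2,:3])
a=[cv2.imread(f'pics/{n}.png') for n in('scene','side')]
cv2.imwrite('pics/both.png',cv2.resize(np.vstack(a),(533,600+200))[:800] if 0 else a[0])
print(manip.get_obs())
E
```

```text
scene [-0.40568562 -0.85931025  0.65028023] [ 0.70788684  0.56421381 -0.42492233]
side [0.44965122 1.05321867 0.61174942] [ 0.08825117 -0.90892844 -0.40750561]
wrist [0.62418237 0.08413525 0.3732012 ] [-0.00369515 -0.32314484 -0.9463423 ]
{'clock': 0.15, 'joint_pos': array([-0.02260522,  0.33273464, -0.06468404,  1.46073008,  0.02158059,
        1.34992425, -0.08852462]), 'joint_velocities': array([-0.00021143, -0.00189236, -0.00101881, -0.00181567, -0.00056428,
        0.00077795,  0.00137753]), 'tau': array([ 1.13752249e-03, -6.25829744e+01,  4.95374459e-02, -3.91853535e+01,
        1.63436425e-02,  7.44175835e-03, -2.63868424e-05]), 'position': array([6.24794355e-01, 2.34603967e-06, 3.03302407e-01]), 'ee_rot': array([ 7.07114528e-01,  7.07098819e-01, -4.01486409e-04, -3.77424286e-04]), 'ft_force': array([-0.26869842, -0.33266599, -0.24455836]), 'torque': array([ 0.06509166, -0.04837046, -0.01312514]), 'grasp_force': 0.0, 'grip_width': 0.9992541029245596}
```

View pics/scene.png

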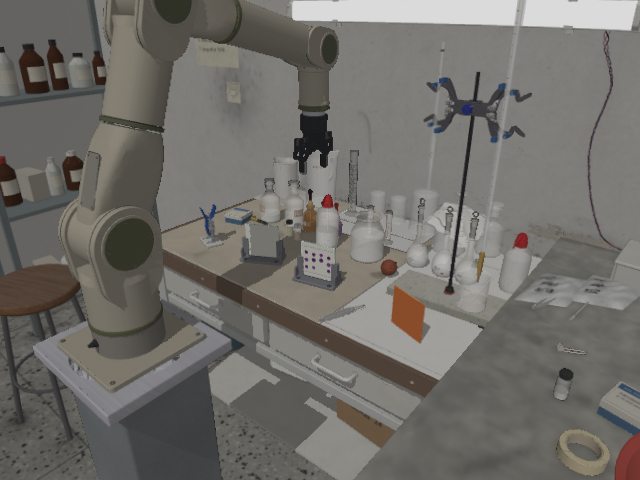

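View pics/side.png

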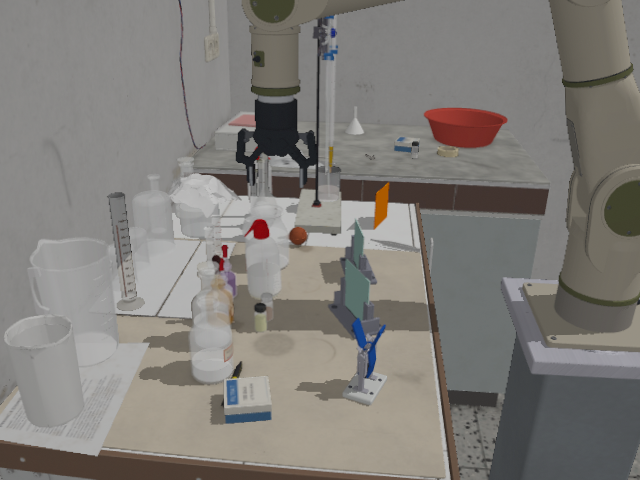

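The scene picture shows the blue clip in its rest at (208,222), the blank plate at (264,240), the purple-spotted plate at (318,260) and an orange look-alike at (408,313). In the side picture the clip is at (367,345), the blank plate at (355,293), the developed plate at (357,245) and the orange one at (381,205). The developed plate is the one at (318,260), because it alone has purple spots. I'll confirm that in a crop.

```bash
python3 - <<'E'
from h import *
np.set_printoptions(precision=4,suppress=True)
S={n:dict(np.load('/tmp/'+n+'.npz')) for n in('scene','side','wrist')}
C={n:cloud(S[n]) for n in S}
cv2.imwrite('pics/crop.png',cv2.resize(S['scene']['pixels'][195:300,185:355,::-1],None,fx=4.5,fy=4.5,interpolation=cv2.INTER_CUBIC))
for n in S:
    hsv=cv2.cvtColor(S[n]['pixels'],cv2.COLOR_RGB2HSV); W=C[n]
    inb=(W[...,0]>.3)&(W[...,0]<.75)&(W[...,1]>0.0)&(W[...,1]<.6)&(W[...,2]>.03)&(W[...,2]<.16)
    m=(hsv[...,0]>100)&(hsv[...,0]<128)&(hsv[...,1]>150)&inb
    k,l,st,ce=cv2.connectedComponentsWithStats(m.astype(np.uint8))
    for i in range(1,k):
        if st[i,4]>25:
            p=W[l==i];print(n,'blue',st[i],p.min(0),p.max(0),np.median(p,0))
    # plates: z .07-.11 points, cluster
    inb=(W[...,0]>.3)&(W[...,0]<.62)&(W[...,1]>-.25)&(W[...,1]<.6)&(W[...,2]>.075)&(W[...,2]<.14)
    k,l,st,ce=cv2.connectedComponentsWithStats(inb.astype(np.uint8))
    for i in range(1,k):
        if st[i,4]>60:
            p=W[l==i];q=p[:,:2]-p[:,:2].mean(0);v=np.linalg.svd(q,full_matrices=False)[2][0]
            t=q@v;e=np.percentile(t,[1,99])
            print(n,'tall',st[i],p.min(0),p.max(0),p.mean(0),'dir',v,'ends',p[:,:2].mean(0)+e[0]*v,p[:,:2].mean(0)+e[1]*v)
E
```

```text
scene blue [210 205   6  13  36] [0.4455 0.2475 0.082 ] [0.4636 0.2693 0.1206] [0.4553 0.2566 0.1062]
scene blue [200 208   9  26  37] [0.4189 0.2553 0.0393] [0.4351 0.2741 0.1194] [0.4294 0.2613 0.0708]
scene tall [199 204  17  20 132] [0.417  0.2379 0.0751] [0.4703 0.2883 0.1206] [0.4428 0.2604 0.0955] dir [-0.9725 -0.2327] ends [0.4646 0.2656] [0.4209 0.2551]
scene tall [245 224  34  14 377] [0.4412 0.0124 0.0751] [0.492  0.1058 0.1103] [0.4667 0.0576 0.0923] dir [ 0.4616 -0.8871] ends [0.4436 0.1022] [0.4889 0.015 ]
scene tall [301 241  34  20 409] [ 0.4557 -0.1949  0.0751] [ 0.483  -0.0944  0.1106] [ 0.4696 -0.1456  0.0923] dir [-0.2088  0.978 ] ends [ 0.4795 -0.192 ] [ 0.4594 -0.0978]
side blue [352 318  15  32 232] [0.446  0.122  0.0336] [0.469  0.2809 0.121 ] [0.4577 0.2646 0.1019]
side blue [366 325  19  53 235] [0.4201 0.257  0.0301] [0.4432 0.2881 0.122 ] [0.4356 0.2779 0.0694]
side tall [354 219  10  32 165] [ 0.4615 -0.1925  0.0755] [ 0.4852 -0.0883  0.1105] [ 0.4726 -0.1342  0.0939] dir [-0.2166  0.9763] ends [ 0.4851 -0.1906] [ 0.463  -0.0907]
side tall [345 259  25  39 453] [0.445  0.0146 0.075 ] [0.4938 0.1073 0.1103] [0.4686 0.0648 0.0929] dir [-0.4698  0.8828] ends [0.4935 0.018 ] [0.4467 0.1059]
side tall [351 318  35  43 576] [0.4188 0.2394 0.0751] [0.4703 0.2974 0.122 ] [0.4488 0.2711 0.0949] dir [-0.4004  0.9164] ends [0.4577 0.2507] [0.4398 0.2916]
wrist tall [  14   58  125  146 4967] [0.4412 0.0179 0.075 ] [0.4902 0.1063 0.1115] [0.465  0.0641 0.0954] dir [ 0.4649 -0.8854] ends [0.4434 0.1053] [0.4887 0.019 ]
wrist tall [  98  325   40   62 1362] [ 0.4561 -0.1283  0.075 ] [ 0.4676 -0.0916  0.111 ] [ 0.4628 -0.1091  0.0945] dir [ 0.2126 -0.9771] ends [ 0.4591 -0.0922] [ 0.4668 -0.1274]
```

View pics/crop.png

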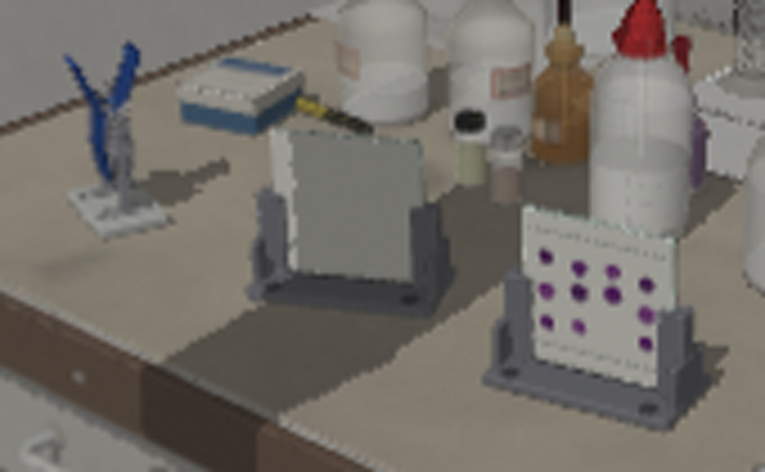

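View pics/wrist.png

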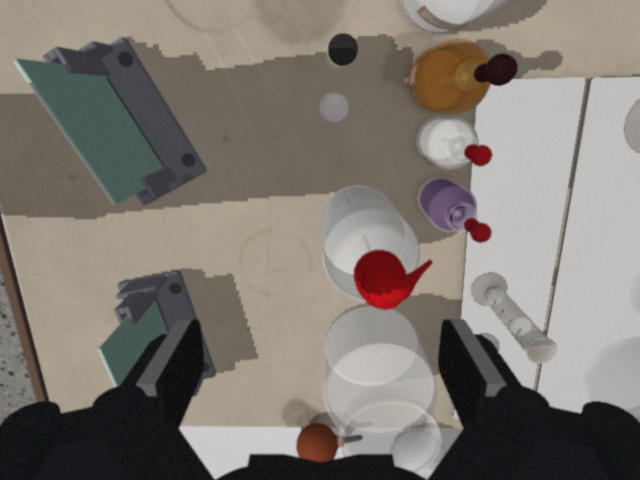

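The crop confirms it: the spotted plate at (600,290) is the developed one, the plain white plate at (345,200) is the blank, and the clip is at (105,120). The wrist view shows the top edges of both plates in green. Next I move the wrist over the clip.

```bash
python3 -m creep '[[[33,-22,0],0],[[66,-44,0],0],[[99,-67,0],0],[[132,-89,0],0],[[165,-111,0],0]]' 1 25; python3 -m creep '[[[33,-22,0],0],[[66,-45,0],0],[[95,-64,0],0],[[103,-70,0],0],[[103,-70,0],0]]'
python3 - <<'E'
from h import *
np.set_printoptions(precision=4,suppress=True)
c=camera('wrist');save(c,'w2');W=cloud(c);np.savez('/tmp/w2.npz',**c)
hsv=cv2.cvtColor(c['pixels'],cv2.COLOR_RGB2HSV)
m=(hsv[...,0]>100)&(hsv[...,0]<128)&(hsv[...,1]>150)&(W[...,2]>.075)
k,l,st,ce=cv2.connectedComponentsWithStats(m.astype(np.uint8))
for i in range(1,k):
    if st[i,4]>100:
        p=W[l==i];p=p[p[:,2]>p[:,2].max()-.012];q=p[:,:2]-p[:,:2].mean(0);v=np.linalg.svd(q,full_matrices=False)[2][0]
        print(st[i],p.min(0),p.max(0),p.mean(0),v,cv2.minAreaRect((p[:,:2]*1000).astype(np.float32)))
o=manip.get_obs();print(o['position'],o['ee_rot'],o['joint_pos'],o['clock'])
E
```

```text
clock: 0.57
position: [0.5126, 0.1662, 0.3038]
ee_rot: [0.707, 0.707, -0.0, 0.0]
ft_force: [0.8, 1.2, 0.7]
grip_width: 1.004
grasp_force: 0.0
clock: 0.98
position: [0.4418, 0.271, 0.304]
ee_rot: [0.705, 0.709, 0.0, -0.0]
ft_force: [-0.0, 1.0, -0.3]
grip_width: 1.001
grasp_force: 0.0
[ 282  201   78   64 1972] [0.4157 0.2505 0.1103] [0.4651 0.2871 0.1223] [0.443  0.2684 0.1176] [ 0.9334 -0.3588] ((440.7911376953125, 268.91534423828125), (22.65157699584961, 45.94379806518555), 69.6293716430664)
[0.4434 0.2688 0.3039] [ 0.7062  0.708  -0.      0.0001] [-0.3628  0.1142 -0.2904  1.7273  0.034   1.305  -0.6578] 1.0333
```

View pics/w2.png

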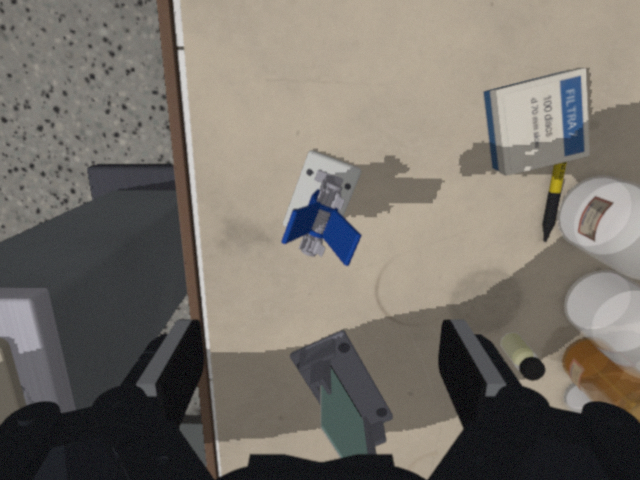

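This view shows the clip from above, with tails at (298,230) and (345,243). Its centre is about (0.441, 0.269) and its x axis is at a yaw of about -20.4°. I'll turn and lower partway, then look again.

```bash
python3 -m creep '[[[0,-1,20],0.12],[[1,-2,40],0.24],[[1,-3,60],0.356],[[1,-3,70],0.356],[[1,-3,70],0.356]]'
cat > clip.py <<'E'
from h import *
np.set_printoptions(precision=4,suppress=True)
import sys
c=camera('wrist');save(c,sys.argv[1]);W=cloud(c)
hsv=cv2.cvtColor(c['pixels'],cv2.COLOR_RGB2HSV)
m=(hsv[...,0]>100)&(hsv[...,0]<128)&(hsv[...,1]>150)&(W[...,2]>.06)
k,l,st,ce=cv2.connectedComponentsWithStats(m.astype(np.uint8))
i=1+np.argmax(st[1:,4]);p=W[l==i];zt=np.percentile(p[:,2],99);p=p[p[:,2]>zt-.012]
print(st[i],zt,cv2.minAreaRect((p[:,:2]*1000).astype(np.float32)))
r=cv2.minAreaRect((p[:,:2]*1000).astype(np.float32))
# rest base: white, z 0.003..0.03
o=manip.get_obs()
from scipy.spatial.transform import Rotation as R
d=np.array([r[0][0]/1000,r[0][1]/1000,0.11])-o['position']
print('in tool mm',R.from_quat(o['ee_rot']).inv().apply(d)*1000,o['position'],R.from_quat(o['ee_rot']).as_matrix()[:,1],o['clock'])
for h in(.118,.113,.108,.1):
    q=W[l==i];q=q[abs(q[:,2]-h)<.0015];t=R.from_quat(o['ee_rot']).inv().apply(q-o['position'])*1000
    for s in(-1,1):
        u=t[t[:,1]*s>0]
        if len(u):print(h,s,len(u),np.percentile(u[:,1],[2,50,98]),np.percentile(u[:,0],[2,98]))
E
python3 clip.py w3
```

```text
clock: 1.45
position: [0.4411, 0.267, 0.2316]
ee_rot: [0.821, 0.571, -0.002, 0.0]
ft_force: [0.3, -0.7, 0.5]
grip_width: 0.997
grasp_force: 0.0
[ 274  229   98   71 3685] 0.12192116699647507 ((440.8961181640625, 268.7449035644531), (24.042816162109375, 46.336185455322266), 69.64129638671875)
in tool mm [  0.9437  -0.8137 123.3143] [0.4415 0.2677 0.2333] [ 0.9382 -0.3462 -0.0009] 1.5
0.118 -1 138 [-21.2631 -19.9671 -19.0659] [-9.5416 12.3817]
0.118 1 138 [17.5069 18.3532 21.0291] [-9.6355 12.3235]
0.113 -1 130 [-19.2725 -18.0584 -17.2937] [-9.1246 12.501 ]
0.113 1 129 [15.5731 16.4799 17.7968] [-9.6487 12.4459]
0.108 -1 122 [-17.2971 -16.17   -15.3534] [-9.4562 12.4473]
0.108 1 123 [13.8074 14.5636 15.8547] [-9.7162 12.3421]
0.1 -1 107 [-14.3281 -13.1623 -12.4295] [-9.4004 12.3899]
0.1 1 106 [10.6917 11.5492 12.7669] [-9.3254 12.2635]
```

View pics/w3.png

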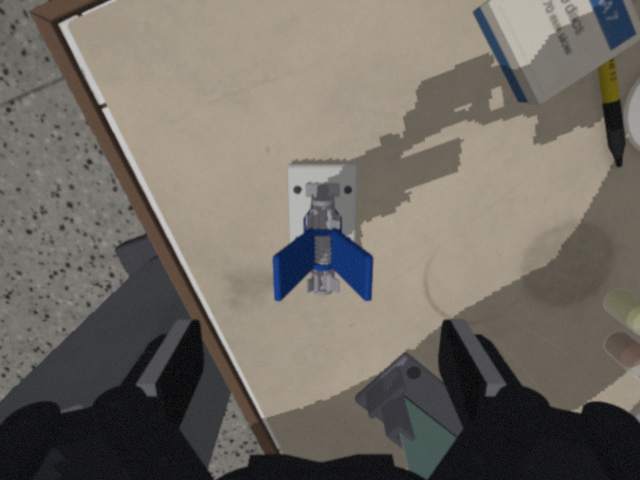

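The gripper is square to the clip, with tails at (290,265) and (355,265), and off by only about 1 mm. I'll lower and grip.

```bash
python3 -m creep '[[[1,-1,25],0],[[1,-1,50],0],[[1,-1,65],0],[[1,-1,70],0],[[1,-1,70],0]]'; python3 -m creep '[[[0,0,0],0],[[0,0,0],0],[[0,0,0],0],[[0,0,0],0],[[0,0,0],0]]' 0 25;python3 -m creep '[[[0,0,0],0],[[0,0,0],0],[[0,0,0],0],[[0,0,0],0],[[0,0,0],0]]'
```

```text
clock: 1.92
position: [0.4408, 0.2699, 0.164]
ee_rot: [0.821, 0.571, -0.0, 0.0]
ft_force: [0.1, 1.0, 0.6]
grip_width: 1.001
grasp_force: 0.0
clock: 2.33
position: [0.4415, 0.2712, 0.1662]
ee_rot: [0.821, 0.571, 0.002, 0.0]
ft_force: [-2.2, -0.5, 13.6]
grip_width: 0.299
grasp_force: 9.4
clock: 2.75
position: [0.4426, 0.271, 0.1667]
ee_rot: [0.821, 0.571, 0.003, 0.001]
ft_force: [2.6, -1.3, 12.1]
grip_width: 0.159
grasp_force: 29.4
```

```bash
python3 -m creep '[[[0,0,-3],0],[[0,0,-6],0],[[0,0,-9],0],[[0,0,-12],0],[[0,0,-15],0]]';python3 -m creep '[[[0,0,-10],0],[[0,0,-25],0],[[0,0,-45],0],[[0,0,-60],0],[[0,0,-60],0]]'
python3 - <<'E'
from h import *
for n in('side','wrist'):
    c=camera(n);np.savez('/tmp/g_'+n+'.npz',**c)
    if n=='side': a=cv2.resize(c['pixels'][260:420,290:450],(600,600))
    else: b=c['pixels']
cv2.imwrite('pics/g.png',np.hstack([a[:480],b])[:,:,::-1][:, ::1] if 0 else cv2.resize(np.hstack([cv2.resize(a,(480,480)),b]),(800,343))[...,::-1])
E
```

```text
clock: 3.17
position: [0.4408, 0.2702, 0.1796]
ee_rot: [0.821, 0.571, 0.0, 0.0]
ft_force: [3.0, -1.6, 1.4]
grip_width: 0.158
grasp_force: 28.2
clock: 3.58
position: [0.4409, 0.2713, 0.2426]
ee_rot: [0.821, 0.571, 0.002, -0.0]
ft_force: [0.7, 0.6, 0.3]
grip_width: 0.155
grasp_force: 28.2
```

View pics/g.png

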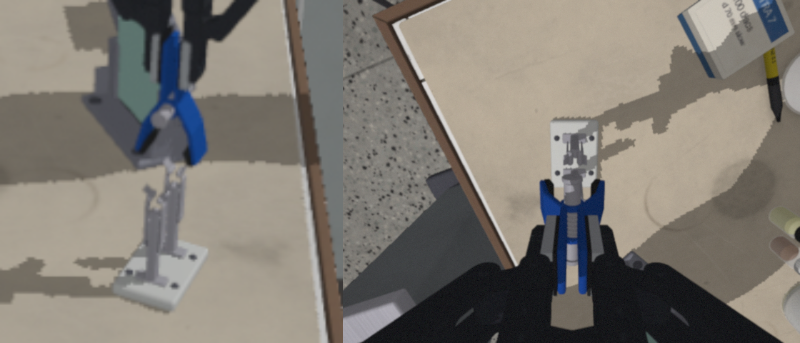

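The side crop (left) shows the clip out of the rest with jaws gaping, and the wrist view (right) shows its tails held parallel at (573,240). Now I lift it clear and carry it over the developed plate.

```bash
python3 -m creep '[[[0,0,-30],0],[[0,0,-60],0],[[-30,14,-60],0],[[-60,27,-60],0],[[-95,43,-60],0]]';python3 -m creep '[[[-35,16,0],0],[[-70,32,0],0],[[-105,48,0],0],[[-140,64,0],0],[[-175,80,0],0]]';python3 -m creep '[[[-35,16,0],-0.11],[[-70,32,0],-0.22],[[-100,45,0],-0.33],[[-106,48,0],-0.45],[[-106,48,0],-0.57]]';python3 -m creep '[[[0,0,0],0],[[0,0,0],0],[[0,0,0],0]]'
python3 - <<'E'
from h import *
from scipy.spatial.transform import Rotation as R
np.set_printoptions(precision=4,suppress=True)
o=manip.get_obs();T=R.from_quat(o['ee_rot']);print(o['position'],T.as_matrix()[:,1],o['clock'])
for n in('scene','side','wrist'):
    c=camera(n);save(c,'p_'+n);W=cloud(c);np.savez('/tmp/p_'+n+'.npz',**c)
    t=T.inv().apply((W-o['position']).reshape(-1,3)).reshape(W.shape)*1000
    hsv=cv2.cvtColor(c['pixels'],cv2.COLOR_RGB2HSV)
    near=(abs(t[...,0])<45)&(abs(t[...,1])<40)&(t[...,2]>75)&(t[...,2]<160)
    if near.sum():
        q=t[near];print(n,near.sum(),q.min(0),q.max(0))
        for h in range(80,146,6):
            u=q[abs(q[:,2]-h)<3]
            if len(u)>3:print('  ',h,len(u),np.percentile(u[:,:2],[2,98],axis=0).ravel())
    pl=(W[...,0]>.42)&(W[...,0]<.52)&(W[...,1]>-.21)&(W[...,1]<-.07)&(W[...,2]>.075)&(W[...,2]<.115)
    p=W[pl]
    if len(p)>50:
        top=p[p[:,2]>np.percentile(p[:,2],99)-.003] ;r=cv2.minAreaRect((p[:,:2]*1000).astype(np.float32));print(n,'plate',len(p),np.percentile(p[:,2],99.5),r, cv2.minAreaRect((top[:,:2]*1000).astype(np.float32)))
E
```

```text
clock: 4.1
position: [0.4468, 0.1662, 0.2982]
ee_rot: [0.82, 0.572, -0.001, -0.0]
ft_force: [1.1, 0.4, -1.0]
grip_width: 0.159
grasp_force: 28.2
clock: 4.52
position: [0.4607, -0.0274, 0.298]
ee_rot: [0.821, 0.571, -0.001, -0.001]
ft_force: [0.7, -0.3, -0.2]
grip_width: 0.152
grasp_force: 28.2
clock: 4.93
position: [0.4686, -0.1451, 0.2976]
ee_rot: [0.627, 0.779, -0.001, -0.001]
ft_force: [-0.8, 0.6, -0.4]
grip_width: 0.155
grasp_force: 28.2
clock: 5.18
position: [0.4695, -0.141, 0.2984]
ee_rot: [0.629, 0.778, -0.0, -0.001]
ft_force: [0.5, 0.4, -0.4]
grip_width: 0.153
grasp_force: 28.2
[ 0.4695 -0.141   0.2984] [ 0.9778  0.2093 -0.0009] 5.1833
scene 336 [-34.5552 -26.7718  75.1285] [ 22.1966  21.3774 134.116 ]
   80 23 [-16.3262 -11.153    5.7328   6.2615]
   86 44 [-32.4615 -11.0948  20.2558   6.1378]
   92 55 [-34.4976 -12.8109  20.2942   2.5021]
   98 33 [-34.1553 -19.2618  12.2444   0.1215]
   104 26 [-18.6874 -20.7065   3.977   14.4883]
   110 37 [-17.8405 -21.7563   6.3718  18.9871]
   116 30 [-17.3809 -23.8919   3.0413  19.2783]
   122 38 [-18.6486 -23.7302   3.6883  20.9686]

[... 1215 characters left out ...]
    9.4747   5.8205]
   86 2325 [-29.6245  -8.1318  25.5115   6.5265]
   92 593 [ -0.1042 -12.8801  25.7509  11.2674]
   98 424 [ -3.1837 -16.3919  25.3179  14.8653]
   104 465 [-11.8281 -19.4608   9.14    17.8804]
   110 198 [-12.9472 -20.856    9.1525  19.1299]
   116 176 [-12.9536 -22.1866   9.2512  20.5149]
   122 456 [-11.5196 -23.3233   9.0762  21.5271]
   128 198 [-11.7113 -24.3053   9.1923  22.6233]
   134 9 [  8.3733 -20.7306   8.836   17.8961]
wrist plate 462 0.11017023352048189 ((463.8385925292969, -120.47674560546875), (3.2367782592773438, 57.6337776184082), 12.135015487670898) ((463.8379211425781, -120.61824035644531), (3.106781244277954, 57.368045806884766), 11.935242652893066)
```

View pics/p_wrist.png

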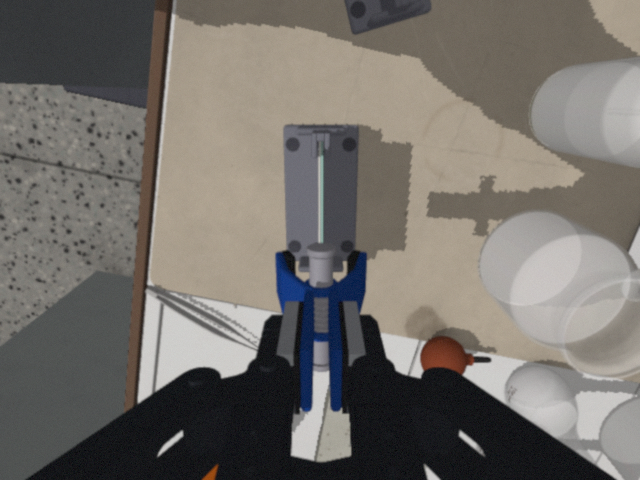

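The wrist view shows the plate edge at column 321 (rows 140 to 245), in line with the clip. The clip's centre is at (321,290), straddling symmetrically. Only small corrections remain (+2 mm and -0.4 mm), then about 73 mm down.

```bash
python3 -m creep '[[[1,0,5],0],[[2,-0.5,15],0],[[2,-0.5,25],0],[[2,-0.5,30],0],[[2,-0.5,30],0]]'; python3 -m creep '[[[0,0,10],0],[[0,0,20],0],[[0,0,32],0],[[0,0,40],0],[[0,0,43],0]]'; python3 -m creep '[[[0,0,0],0],[[0,0,0],0],[[0,0,0],0],[[0,0,0],0]]'
python3 - <<'E'
from h import *
from scipy.spatial.transform import Rotation as R
np.set_printoptions(precision=4,suppress=True)
o=manip.get_obs();T=R.from_quat(o['ee_rot']);print(o['position'],T.as_matrix()[:,1],o['clock'],o['ft_force'])
im=[]
for n,(u,v) in(('scene',(318,245)),('side',(357,235))):
    c=camera(n);W=cloud(c)
    im.append(cv2.resize(c['pixels'][v-50:v+50,u-40:u+40,::-1],(400,500),interpolation=cv2.INTER_CUBIC))
    t=T.inv().apply((W-o['position']).reshape(-1,3)).reshape(W.shape)*1000
    hsv=cv2.cvtColor(c['pixels'],cv2.COLOR_RGB2HSV)
    pl=(abs(t[...,0])<60)&(abs(t[...,1])<8)&(t[...,2]>100)&(t[...,2]<140)
    jaw=(abs(t[...,0])<16)&(abs(t[...,1])>9)&(abs(t[...,1])<32)&(t[...,2]>105)&(t[...,2]<145)
    p=t[pl];print(n,'plate',len(p),np.percentile(p,[1,50,99],axis=0))
    for s in(-1,1):
        q=t[jaw&(t[...,1]*s>0)]
        if len(q):print(' jaw',s,len(q),np.percentile(q,[1,50,99],axis=0))
cv2.imwrite('pics/fin.png',np.hstack(im))
E
```

```text
clock: 5.75
position: [0.468, -0.1397, 0.267]
ee_rot: [0.628, 0.779, -0.001, -0.001]
ft_force: [-0.1, 0.5, -1.0]
grip_width: 0.156
grasp_force: 28.2
clock: 6.17
position: [0.4681, -0.1397, 0.2242]
ee_rot: [0.628, 0.779, -0.001, -0.001]
ft_force: [-0.3, -0.0, -1.4]
grip_width: 0.155
grasp_force: 28.2
clock: 6.5
position: [0.4691, -0.1399, 0.2265]
ee_rot: [0.628, 0.779, 0.0, 0.0]
ft_force: [-0.3, 0.1, -1.1]
grip_width: 0.153
grasp_force: 28.2
[ 0.4691 -0.1399  0.2265] [0.9772 0.2124 0.0011] 6.5 [-0.3332  0.1    -1.0813]
scene plate 201 [[-53.9053  -5.1275 117.2339]
 [-17.4702  -1.2997 127.8295]
 [ 43.571    3.9751 139.5884]]
 jaw -1 81 [[-15.714  -25.4554 105.6216]
 [ -5.3265 -20.279  118.3365]
 [  5.753  -13.991  132.1641]]
 jaw 1 28 [[-15.5841  13.8695 107.776 ]
 [ -9.2136  17.1003 118.1577]
 [ -3.0573  19.3946 124.2964]]
side plate 113 [[-50.4003   1.7523 116.5012]
 [  9.2416   4.6952 126.9193]
 [ 49.5353   5.9599 139.8838]]
 jaw -1 47 [[-14.0614 -19.7713 106.0614]
 [  5.4347 -13.8601 122.5236]
 [ 11.2332 -10.3549 131.4221]]
 jaw 1 63 [[-13.6549  16.8199 105.4997]
 [  4.4904  22.6876 120.9894]
 [ 11.9445  26.9826 133.414 ]]
```

View pics/fin.png

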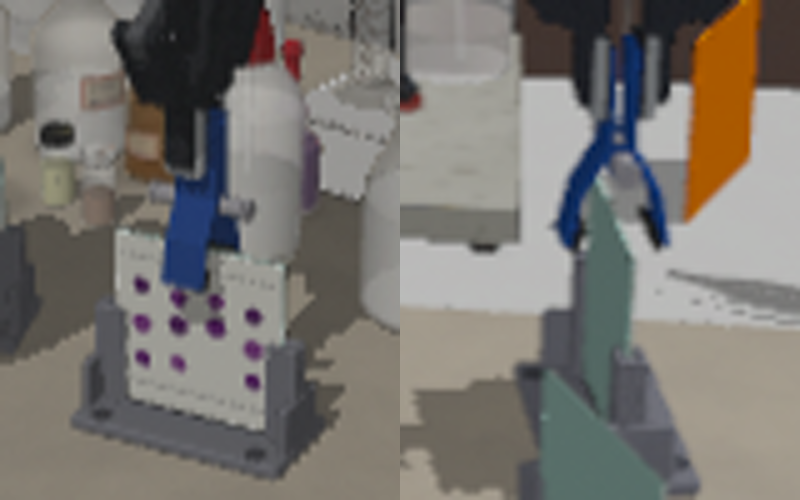

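The left crop (scene) shows one jaw in front of the spotted plate, tip at (185,285), over the middle of its top edge. The right crop (side) shows the jaws gaping either side of the plate, tips at (570,240) and (660,240), with clear gaps. The jaws overlap the edge by about 17 mm, and the force reads about the clip's weight, so nothing is touching. I'm handing in.

```bash
python3 -c "
from workcell import manip
print(manip.hand_in())"
```

```text
the job is handed in; nothing more can be done
None
```

I handed in the job with the clip held wide open round the middle of the developed plate's top edge, jaws about 17 mm down. In the final images and force reading it touches neither plate nor stand, and nothing else was disturbed. The judge's result was not shown.

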